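# Park the bench tools on their silhouettes

## Robot

A 6-joint arm with a two-finger parallel gripper is mounted at the origin on the work surface. World frame = base frame: x ahead of the robot, y to its left, z up, the work surface at z = 0. Lengths are in mm, angles in rad, forces in N, time in s.
With the tool pointing down it reaches from about 250 to 725 mm from the base axis. Payload 9.7 kg.
Tool frame: the origin (TCP) lies on the centre line of the jaws, within the pads' length; the fingertips stand 8 mm ahead of it and the grasp point (between the pads) lies 11 mm behind it; z points along the fingers, y is the line along which they close (so a half turn about z gives the same grasp; the last joint's range is limited). The gripper opens to 85 mm and grips with 20 to 120 N. Pads are 22 mm wide; open, the fingers measure 114 mm over their backs; the gripper's body (76 mm by 85 mm) begins 54 mm behind the grasp point. The pads swing forward as they close: fully open they stand 13 mm farther back than shut.
Start: joints at [-1.275, 0.087, 0.176, 1.66, 0, 1.571], TCP at [160.325, -526.111, 211.184] pointing down, gripper open.
Joint ranges: [-3.13, 3.13], [-0.85, 1.81], [-1.15, 1.24], [-2.2, 2.28], [-1.44, 1.52], [-3.14, 3.14]. Speed limits (rad/s): [2.22, 2.22, 2.57, 3.14, 3.14, 3.14].

## Interface

Orientations are given as a 3x3 rotation matrix whose columns are the frame's x, y, z axes.
In Python, from rig import r gives the robot as it stands.
- The arm moves only by the shell command python3 -m handwheel 'ROWS' [FORCE]. ROWS is JSON, a list of rows, each a list of 3 entries, a list of its own where there are three numbers: the shift along the tool's x, y, z in cm, then the turn, a rotation vector about the tool's x, y, z in degrees, then the finger opening in cm, from 0 to 8.54. In form: [[[tx, ty, tz], [ax, ay, az], fingers], ...]. A call has 1 to 10 rows; each row is the pose to reach, as a shift and turn from the pose commanded when the call began, along the tool's axes at that moment; what a row does not reach only later rows make up. A row lasts 1/8 s, in which the tool goes at most 62.5 mm and 10.7 degrees, less where a joint would pass 70% of its speed; a pose out of reach is approached as far as the arm can. A call with a gripper value outside its range is refused whole. The fingers move at their own pace and stop on an object; FORCE is the grip in N (left out, the last holds). Time passes only in rows, so rows that repeat a pose let the fingers close. It gives the time, the measured TCP pose, the force, the opening and the grip force at its end, in the units of the state.
- r.read_state(): the state, without advancing time (a new reading comes with each control period).
- r.get_image(name): name is "side" or "top"; returns a dict with "color" (420x560x3 uint8, red, green, blue), "range_z" (420x560 float32, mm along the optical axis (not along the pixel's ray), 0 where there is no reading), "fx", "fy", "cx", "cy" (pixels), "k1" (the pictures are not rectified: a ray, as slopes to the right and down, at radius r is drawn at 1 + k1 r^2 times it, then the intrinsics apply), "world_from_camera" (4x4, takes a point from camera to world coordinates). Camera axes: x right, y up, looking along -z (the intrinsics and any distortion apply to the point x, -y, -z); pixel columns grow to the right and rows downward; lengths in mm; the calibration is good to about 2 mm. A picture is of the moment at which its call begins.
- r.finish_job(): hands the job in; it is judged then, once.
The state is a dict: "t": time; "joint_pos": joint angles; "joint_velocities": joint speeds; "effort": joint torques, N m; "ee_pos": TCP position; "eef_rot": TCP orientation; "force": force on the tool from outside, world axes, zero at the start; "wrist_torque": the same for the moment, N m; "opening": finger opening in mm; "gripper_force": force on a finger pad.
Only numpy, scipy, OpenCV 4.12 (cv2) and the standard library are available. Lean on these libraries where they do the work, as an engineer would, in place of code of your own. Each camera call takes 0.05 s, during which the arm holds its last target. There are 200 camera calls.

## Task

Tidy the bench: put the block plane, the sanding block, the yellow glue bottle and the blue oil bottle each on the plywood board that carries its own painted silhouette. Each must stand upright, flat on its board, centred on the painted shape, and the plane and the sanding block must be lined up with theirs (either end may lead). Do not knock or shift the small varnish tin that stands among them.

Things in the scene. Friction and masses are not known exactly. Their poses are not given: they have to be found in the camera images.
- plane: Block plane lying on its sole: dark steel body 140 (x) by 44 (y) by 26 mm high, both ends round (radius 22), flat cheeks along the middle 96 mm; on top a sloping brass cap and a wooden knob up to 42 mm high. 0.38 to 0.65 kg. Loose, anywhere among the boards. Starts with x within 20 degrees of world y. Origin: centre of the sole (underside); x along its length, y across the cheeks, z up.
- sander: Cork sanding block with red sandpaper under it and round its ends: 103 (x) by 56 (y) by 34 mm high, 0.10 to 0.17 kg, paper side down. Loose, anywhere among the boards. Starts with x within 20 degrees of world y. Origin: centre of the underside; x along its length, y across it, z up.
- glue: Yellow glue bottle standing upright: cylinder 52 mm in diameter and 90 mm high, with a cone shoulder and a red nozzle to 125 mm, pale paper label. 0.16 to 0.29 kg. Loose, anywhere among the boards. Origin: centre of its underside, z up.
- oil: Blue oil bottle standing upright: cylinder 46 mm in diameter and 95 mm high, with a shoulder and a black cap to 128 mm, thin white band. 0.15 to 0.26 kg. Loose, anywhere among the boards. Origin: centre of its underside, z up.
- plane_board: Plywood board 170 (x) by 70 (y) by 6 mm with a black silhouette of the plane, a bar with round ends 148 by 52 mm. Fixed to the bench; may be anywhere in the working area. Origin: centre of its underside, below the centre of the painted shape; its top is 6 mm above the origin, z up. x along the silhouette, within about 20 degrees of the world y axis.
- sander_board: Plywood board 132 (x) by 84 (y) by 6 mm with a red rectangle 110 by 64 mm. Fixed to the bench; may be anywhere in the working area. Origin: centre of its underside, below the centre of the painted shape; its top is 6 mm above the origin, z up. x along the rectangle, within about 20 degrees of the world y axis.
- glue_board: Plywood board 86 by 86 by 6 mm with a yellow disc 60 mm in diameter. Fixed to the bench; may be anywhere in the working area. Origin: centre of its underside, below the centre of the painted shape; its top is 6 mm above the origin, z up. 
- oil_board: Plywood board 86 by 86 by 6 mm with a blue disc 54 mm in diameter. Fixed to the bench; may be anywhere in the working area. Origin: centre of its underside, below the centre of the painted shape; its top is 6 mm above the origin, z up. 
- tin: Small varnish tin, not to be disturbed: silver with a white band and a brass lid, 50 mm in diameter, 57 mm high, standing near the middle line of the bench. Origin: centre of its underside, z up.
Mind the look-alikes: they are no part of the job. Leave any green look-alike of the oil alone.

How it is judged:
By the outcome, as a careful person would: the job done as asked, in the order asked, and still so for the second after the job is handed in, with the robot touching nothing.
It also fails if it takes over 118 s, if anything falls off the work surface, if the arm or the gripper's body presses on something with over 40 N, if the wrist force passes 120 N, or if a joint passes its speed limit or range.

## Working session

There is one attempt and no reset: what is moved stays moved. The work goes in short steps, Python scripts to look and compute and a shell command to move; the robot and the scene stay as the last step left them, time stands still between calls to the robot, and variables do not carry over. Pictures are saved under pics/ and viewed, at most 14 in all, crops included, and the job is handed in when it is done.

```bash
ls; mkdir -p pics
cat > h.py <<'E'
import numpy as np, cv2
from rig import r
def grab(n):
    return r.get_image(n)
def save(im,f): cv2.imwrite('pics/'+f,im['color'][:,:,::-1])
def ray(im,uv):
    uv=np.atleast_2d(np.float64(uv))
    d=(uv-[im['cx'],im['cy']])/[im['fx'],im['fy']]
    s=d.copy()
    for _ in range(20): s=d/(1+im['k1']*(s**2).sum(1,keepdims=True))
    T=im['world_from_camera']
    v=np.c_[s[:,0],-s[:,1],-np.ones(len(s))]
    return T[:3,3],v@T[:3,:3].T
def onplane(im,uv,z):
    o,d=ray(im,uv)
    return o+d*((z-o[2])/d[:,2])[:,None]
def cloud(im):
    h,w=im['range_z'].shape
    vv,uu=np.mgrid[:h,:w]
    o,d=ray(im,np.c_[uu.ravel(),vv.ravel()])
    P=(o+d*im['range_z'].reshape(-1,1)).reshape(h,w,3)
    P[im['range_z']<=0]=np.nan
    return P
E
python3 - <<'E'
from h import *
for n in('top','side'):
    im=grab(n); save(im,n+'0.png'); print(n,im['fx'],im['cx'],im['cy'],im['k1'],im['world_from_camera'].round(3).tolist())
s=r.read_state(); print({k:np.round(v,3).tolist() for k,v in s.items()})
E
```

```text
pics
top 385.8393005068129 280.5496259050872 204.90978902785477 0.0062423265615788115 [[-0.016, 0.995, -0.094, 447.158], [-0.999, -0.02, -0.044, -13.615], [-0.046, 0.093, 0.995, 783.469], [0.0, 0.0, 0.0, 1.0]]
side 463.07722114103314 275.0737967057792 216.41026031973857 -0.05173963388843051 [[-0.984, 0.109, -0.143, 345.206], [-0.18, -0.617, 0.766, 749.831], [-0.005, 0.779, 0.627, 650.387], [0.0, 0.0, 0.0, 1.0]]
{'t': 0.1, 'joint_pos': [-1.275, 0.087, 0.175, 1.66, 0.0, 1.571], 'joint_velocities': [-0.002, -0.003, 0.001, -0.0, 0.0, -0.002], 'effort': [0.0, -52.156, 46.565, 0.016, 0.0, -0.0], 'ee_pos': [160.265, -525.883, 210.531], 'eef_rot': [[0.957, 0.292, -0.0], [0.292, -0.957, 0.001], [0.0, -0.001, -1.0]], 'force': [0.057, 0.377, 0.945], 'wrist_torque': [0.003, 0.0, 0.024], 'gripper_force': 0.0, 'opening': 85.49}
```

View pics/top0.png

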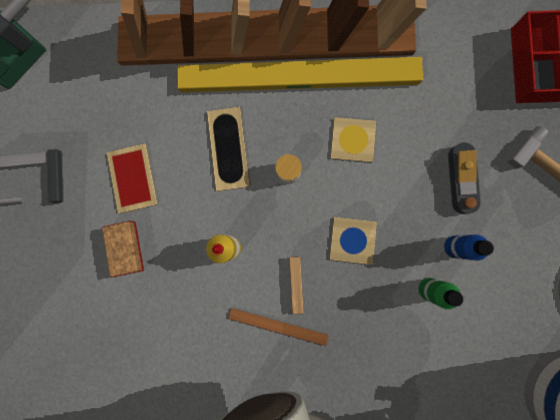

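View pics/side0.png

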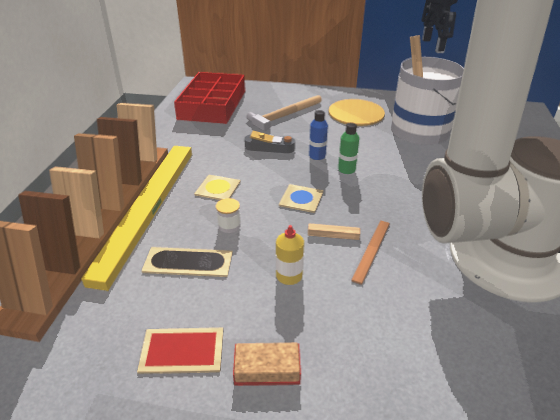

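Top view: boards are sander (132,178), plane (227,148), glue (354,139), oil (353,240). The objects are sander (123,249), glue (221,249), plane (465,180), oil (469,247), with the tin at (288,167).
Candidates for oil: blue bottle (469,247) and green look-alike (441,293), so blue. Glue: only the yellow bottle (221,249); the level and lid are not bottles. Plane: dark body (465,180) and the hammer (530,147). Sander: cork block (123,249); the wood sticks (296,285) are not it.

```bash
cat > m.py <<'E'
from h import *
def blob(mask,seed,rad=60):
    m=np.zeros_like(mask,np.uint8); v,u=np.mgrid[:mask.shape[0],:mask.shape[1]]
    m[mask&(np.hypot(u-seed[0],v-seed[1])<rad)]=1
    m=cv2.morphologyEx(m,cv2.MORPH_CLOSE,np.ones((3,3)))
    n,l,st,c=cv2.connectedComponentsWithStats(m)
    if n<2: return None
    k=1+np.argmax(st[1:,4]); 
    return l==k
def rect(im,m,z):
    cs,_=cv2.findContours(m.astype(np.uint8),cv2.RETR_EXTERNAL,cv2.CHAIN_APPROX_NONE)
    c=max(cs,key=cv2.contourArea).reshape(-1,2)
    P=onplane(im,c,z)[:,:2]
    (cx,cy),(w,h),a=cv2.minAreaRect(P.astype(np.float32))
    vs,us=np.nonzero(m); g=onplane(im,np.c_[us,vs],z)[:,:2].mean(0)
    if w<h: w,h,a=h,w,a+90
    a=(a)%180
    return np.round([cx,cy,w,h,a,g[0],g[1]],1)
E
cat > m1.py <<'E'
from m import *
S={'top':dict(sb=(132,178),pb=(227,148),gb=(354,139),ob=(353,240),s=(123,249),g=(221,249),p=(465,180),o=(469,247),t=(288,167),gr=(441,293)),
'side':dict(sb=(182,349),pb=(188,261),gb=(218,187),ob=(302,197),s=(267,363),g=(289,250),p=(270,143),o=(318,137),t=(229,215),gr=(348,150))}
for n in('top','side'):
    im=grab(n); hsv=cv2.cvtColor(im['color'],cv2.COLOR_RGB2HSV); H,s,V=[hsv[:,:,i].astype(int) for i in range(3)]
    P=cloud(im); Z=P[:,:,2]
    print(n)
    red=((H<8)|(H>172))&(s>150)
    print('sb',rect(im,blob(red&(Z<14),S[n]['sb'],45 if n=='top' else 50),6))
    print('pb',rect(im,blob((V<75)&(Z<14),S[n]['pb'],50),6))
    print('gb',rect(im,blob((H>22)&(H<34)&(s>165)&(Z<14),S[n]['gb'],28),6))
    print('ob',rect(im,blob((H>100)&(H<130)&(s>130)&(Z<14),S[n]['ob'],28),6))
    def zb(k,lo,hi,z,rad):
        b=blob((Z>lo)&(Z<hi),S[n][k],rad)
        if b is None: print(k,None);return
        print(k,rect(im,b,z),np.round(np.nanmean(P[b],0),1),b.sum())
    zb('s',27,42,34,50); zb('p',14,60,26,55 if n=='top' else 40)
    zb('t',50,64,57,30)
    for k in('g','o','gr'):
        for lo,hi,z in((30,85,60),(116,140,126)): zb(k,lo,hi,z,55)
E
python3 m1.py
```

```text
top
sb [583.1 330.6 108.3  63.1  11.8 582.9 330.5]
pb [641.1 128.6 145.1  50.7   6.6 640.4 128.5]
gb [ 652.4 -129.2   56.7   54.1   88.3  652.3 -129.5]
ob [ 446.8 -121.9   49.9   49.5   43.6  446.6 -122.4]
s [437.7 336.8 104.1  57.9  10.8 437.9 337.2] [437.8 337.7  32.9] 1504
p [ 566.1 -338.6  138.    48.9    1.5  565.  -339.1] [ 564.4 -337.8   28.9] 1687
t [588.9   2.3  48.4  47.8 178.8 588.9   2.8] [589.2   2.9  56.1] 533
g [438.4 112.   51.   26.3   6.3 438.4 107.9] [438.6 107.8  60.2] 133
g [436.5 126.2   8.6   8.5  90.  436.6 126.3] [436.5 127.4 120.9] 31
o [ 433.2 -307.3   45.6   37.4  176.5  433.3 -303.9] [ 433.3 -304.3   58.4] 295
o [ 431.6 -319.9   29.1   24.7   89.1  431.8 -319.8] [ 431.8 -319.9  125.9] 242
gr [ 355.8 -253.7   46.1   34.9  153.9  355.8 -250.9] [ 355.7 -251.3   58.4] 274
gr [ 349.2 -266.    27.5   24.1   89.5  349.2 -266.2] [ 349.3 -266.1  126.1] 231
side
sb [582.3 330.5 108.7  61.9  11.7 581.8 331.5]
pb [699.6 140.7  33.4  11.4 129.4 698.9 142.8]Traceback (most recent call last):
  File "m1.py", line 11, in <module>
    print('gb',rect(im,blob((H>22)&(H<34)&(s>165)&(Z<14),S[n]['gb'],28),6))
               ~~~~^^^^^^^^^^^^^^^^^^^^^^^^^^^^^^^^^^^^^^^^^^^^^^^^^^^^^^^
  File "m.py", line 11, in rect
    cs,_=cv2.findContours(m.astype(np.uint8),cv2.RETR_EXTERNAL,cv2.CHAIN_APPROX_NONE)
                          ^^^^^^^^
AttributeError: 'NoneType' object has no attribute 'astype'
```

Run:
```python
import cv2
a=cv2.imread('pics/top0.png')
c=[cv2.resize(a[y-45:y+45,x-45:x+45],(380,290)) for x,y in((465,180),(469,255),(123,249),(221,249))]
import numpy as np
cv2.imwrite('pics/crop.png',np.vstack([np.hstack(c[:2]),np.hstack(c[2:])]))
```

```text
(no output)
```

View pics/crop.png

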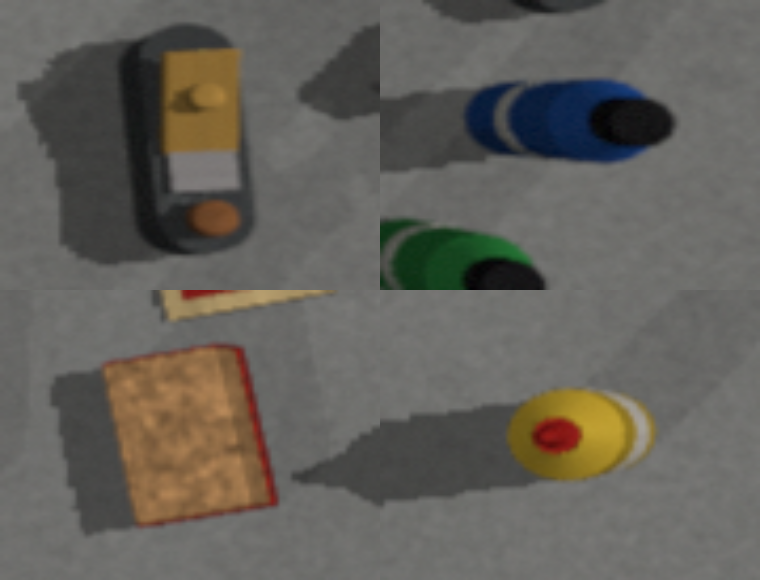

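The crop confirms the choice: dark plane with brass cap, blue bottle with white band, cork block with red paper, yellow bottle with red nozzle. Next I'll refine the measurements with both views.

```bash
cat > m2.py <<'E'
from m import *
exec(open('m1.py').read().split('for n in')[0].split('import *')[1])
for n in('top','side'):
    im=grab(n); hsv=cv2.cvtColor(im['color'],cv2.COLOR_RGB2HSV); P=cloud(im); Z=P[:,:,2]
    print(n,{k:(hsv[S[n][k][1],S[n][k][0]].tolist(),P[S[n][k][1],S[n][k][0]].round(0).tolist()) for k in('pb','gb','ob')})
    w=np.abs(np.nan_to_num(Z[200:240,380:420] if n=='top' else Z[230:250,80:100],nan=0)); print('table',w.mean(),w.std())
    for k,lo,hi,rad in(('s',26,42,60),('p',10,60,60),('t',48,64,30)):
        b=blob((Z>lo)&(Z<hi),S[n][k],rad); Q=P[b][:,:2].astype(np.float32)
        (cx,cy),(w,h),a=cv2.minAreaRect(Q); ev=np.linalg.svd(Q-Q.mean(0),full_matrices=0)[2][0]
        print(k,np.round([cx,cy,w,h,a,np.degrees(np.arctan2(ev[1],ev[0]))%180],1),len(Q))
    for k in('g','o','gr'):
        for lo,hi in((15,40),(40,60),(60,85),(119,140)):
            b=blob((Z>lo)&(Z<hi),S[n][k],60)
            if b is None: continue
            Q=P[b]; 
            # circle fit
            A=np.c_[2*Q[:,:2],np.ones(len(Q))]; c=np.linalg.lstsq(A,(Q[:,:2]**2).sum(1),rcond=None)[0]
            print(k,lo,Q.mean(0).round(1),'circ',c[:2].round(1),np.sqrt(c[2]+c[0]**2+c[1]**2).round(1),len(Q))
E
python3 m2.py
```

```text
top {'pb': ([120, 26, 20], [641.0, 130.0, 4.0]), 'gb': ([23, 191, 175], [652.0, -131.0, 6.0]), 'ob': ([109, 189, 119], [447.0, -122.0, 7.0])}
table 1.2706428860362078 0.9507915188037692Traceback (most recent call last):
  File "m2.py", line 9, in <module>
    (cx,cy),(w,h),a=cv2.minAreaRect(Q); ev=np.linalg.svd(Q-Q.mean(0),full_matrices=0)[2][0]
                                           ~~~~~~~~~~~~~^^^^^^^^^^^^^^^^^^^^^^^^^^^^^
    u, s, vh = gufunc(a, signature=signature)
               ~~~~~~^^^^^^^^^^^^^^^^^^^^^^^^
    raise LinAlgError("SVD did not converge")
numpy.linalg.LinAlgError: SVD did not converge
```

```bash
sed -i 's/Q=P\[b\]\[:,:2\]/Q=P[b]; Q=Q[~np.isnan(Q[:,0])][:,:2]/; s/Q=P\[b\]; $/Q=P[b]; Q=Q[~np.isnan(Q[:,0])]/' m2.py; python3 m2.py; sed -i 's/H>22/H>18/; s/(Z<14)/(Z<16)/' m1.py; sed -i "s/print('pb',rect(im,blob((V<75)&(Z<14),S\[n\]\['pb'\],50),6))/print('pb',rect(im,blob((V<70)\&(s<90)\&(Z<25),S[n]['pb'],38 if n=='side' else 50),6))/" m1.py; python3 m1.py 2>&1 | sed -n '/side/,$p'
```

```text
top {'pb': ([135, 20, 25], [640.0, 130.0, 7.0]), 'gb': ([23, 189, 174], [652.0, -131.0, 6.0]), 'ob': ([108, 203, 117], [447.0, -123.0, 5.0])}
table 1.2991047626034353 1.0025485646522194
s [437.7 339.  104.9  57.   11.    9.8] 1520
p [ 566.1 -341.6  139.2   46.6    1.7    2.5] 1741
t [589.1   2.3  47.9  49.1  89.1   2.8] 533
g 15 [439.5 106.4  30.6] circ [436.6 128.9] 26.3 39
g 40 [437.2 107.   51. ] circ [436.5 128.7] 26.2 46
g 60 [438.2 107.2  72.9] circ [436.5 128.5] 25.6 60
g 119 [436.3 127.9 123. ] circ [436.3 128.2] 3.2 21
o 15 [ 522.2 -339.7   26.7] circ [ 522.8 -341.3] 18.3 578
o 40 [ 434.1 -304.3   50.3] circ [ 432.4 -322.3] 23.0 117
o 60 [ 433.3 -304.    73.1] circ [ 432.4 -322. ] 22.6 143
o 119 [ 431.8 -320.4  126.3] circ [ 431.7 -320.9] 9.6 227
gr 15 [ 433.1 -303.6   26.3] circ [ 432.4 -321.9] 22.3 105
gr 40 [ 356.3 -251.5   49.9] circ [ 348.8 -268.1] 22.9 108
gr 60 [ 430.7 -302.8   72.9] circ [ 432.4 -322. ] 22.6 126
gr 119 [ 349.2 -266.5  126.3] circ [ 349.1 -266.9] 9.3 221
side {'pb': ([6, 16, 81], [638.0, 131.0, 6.0]), 'gb': ([28, 138, 245], [650.0, -129.0, 3.0]), 'ob'
[... 737 characters left out ...]
.6 -251.1   49.9] circ [ 349.3 -267.1] 21.4 134
gr 60 [ 349.1 -251.5   73.2] circ [ 349.1 -267.2] 21.2 174
gr 119 [ 348.8 -264.3  125.6] circ [ 348.8 -267. ] 10.1 73
side
sb [582.3 330.5 108.7  61.9  11.7 581.8 331.5]
pb [700.1 141.5  33.9  13.7 111.3 699.3 142.5]
Traceback (most recent call last):
  File "m1.py", line 11, in <module>
    print('gb',rect(im,blob((H>18)&(H<34)&(s>165)&(Z<16),S[n]['gb'],28),6))
               ~~~~^^^^^^^^^^^^^^^^^^^^^^^^^^^^^^^^^^^^^^^^^^^^^^^^^^^^^^^
  File "m.py", line 11, in rect
    cs,_=cv2.findContours(m.astype(np.uint8),cv2.RETR_EXTERNAL,cv2.CHAIN_APPROX_NONE)
                          ^^^^^^^^
AttributeError: 'NoneType' object has no attribute 'astype'
```

```bash
cat > go.py <<'E'
import sys; from rig import r; import numpy as np
from scipy.spatial.transform import Rotation as Ro
x,y,z,yaw=map(float,sys.argv[1:5])   # world TCP, yaw of tool x (deg), tool pointing down
s=r.read_state(); R=np.array(s['eef_rot']); p=np.array(s['ee_pos'])
c,q=np.cos(np.radians(yaw)),np.sin(np.radians(yaw))
D=np.array([[c,q,0],[q,-c,0],[0,0,-1.]])
print('shift cm',(R.T@(np.array([x,y,z])-p)/10).round(2),'turn',Ro.from_matrix(R.T@D).as_rotvec(degrees=True).round(2),'at',p.round(1),'yaw',np.degrees(np.arctan2(R[1,0],R[0,0])).round(2),'t',round(s['t'],2),'op',round(s['opening'],1),'F',np.round(s['force'],1),'g',round(s['gripper_force'],1),'j6',round(s['joint_pos'][5],2))
E
python3 go.py 566 -341 150 181.9
```

```text
shift cm [44.2  -5.88  6.11] turn [-0.0000e+00 -2.0000e-02 -1.6495e+02] at [ 160.3 -526.1  211.1] yaw 16.95 t 0.45 op 85.4 F [ 0.3  0.1 -0.6] g 0.0 j6 1.57
```

```bash
python3 -m handwheel '[[[5,-0.7,0],[0,0,-10],7],[[11,-1.5,0],[0,0,-20],7],[[17,-2.3,0],[0,0,-30],7],[[23,-3.1,0],[0,0,-40],7],[[29,-3.9,0],[0,0,-50],7],[[34,-4.5,1],[0,0,-60],7],[[39,-5.2,2],[0,0,-70],7],[[42,-5.6,3],[0,0,-80],7],[[44.2,-5.9,4],[0,0,-90],7],[[44.2,-5.9,5],[0,0,-100],7]]' 80; python3 go.py 566 -341 60 181.9
```

```text
t: 1.7
ee_pos: [567.3, -339.7, 160.1]
eef_rot: [[-0.46, 0.888, -0.001], [0.888, 0.46, 0.001], [0.001, -0.0, -1.0]]
force: [0.4, 0.0, 1.1]
opening: 70.0
gripper_force: 0.0
shift cm [-0.06 -0.17 10.01] turn [ 1.000e-02 -4.000e-02 -6.451e+01] at [ 567.3 -339.7  160.1] yaw 117.39 t 1.7 op 70.0 F [0.4 0.  1.1] g 0.0 j6 0.55
```

```bash
python3 -m handwheel '[[[0,-0.1,3],[0,0,-10],7],[[0,-0.1,6],[0,0,-20],7],[[0,-0.15,8],[0,0,-30],7],[[0,-0.15,10],[0,0,-40],7],[[0,-0.15,10],[0,0,-50],7],[[0,-0.15,10],[0,0,-60],7],[[-0.05,-0.15,10],[0,0,-64.5],7],[[-0.05,-0.15,10],[0,0,-64.5],7]]'; python3 go.py 566 -341 12 181.9
```

```text
t: 2.7
ee_pos: [564.8, -342.0, 61.1]
eef_rot: [[-1.0, -0.025, -0.0], [-0.025, 1.0, 0.0], [0.0, 0.0, -1.0]]
force: [0.4, -0.1, 1.0]
opening: 70.2
gripper_force: 0.0
shift cm [-0.12  0.09  4.91] turn [ 0.01 -0.01 -0.49] at [ 564.8 -342.    61.1] yaw -178.59 t 2.7 op 70.2 F [ 0.4 -0.1  1. ] g 0.0 j6 -0.57
```

```bash
python3 -m handwheel '[[[-0.1,0.1,2],[0,0,-0.5],7],[[-0.1,0.1,4],[0,0,-0.5],7],[[-0.1,0.1,4.9],[0,0,-0.5],7],[[-0.1,0.1,4.9],[0,0,-0.5],7],[[-0.1,0.1,4.9],[0,0,-0.5],4],[[-0.1,0.1,4.9],[0,0,-0.5],4],[[-0.1,0.1,4.9],[0,0,-0.5],4],[[-0.1,0.1,4.9],[0,0,-0.5],4],[[-0.1,0.1,4.9],[0,0,-0.5],4],[[-0.1,0.1,4.9],[0,0,-0.5],4]]' 80; python3 go.py 640.8 128.6 150 186.8
```

```text
t: 3.95
ee_pos: [565.8, -340.9, 12.2]
eef_rot: [[-0.999, -0.034, -0.0], [-0.034, 0.999, 0.0], [0.0, 0.0, -1.0]]
force: [0.6, 0.0, 0.0]
opening: 40.1
gripper_force: 0.0
shift cm [ -9.09  46.67 -13.78] turn [ 0.   -0.   -4.85] at [ 565.8 -340.9   12.2] yaw -178.05 t 3.95 op 40.1 F [0.6 0.  0. ] g 0.0 j6 -0.58
```

Run:
```python
from h import *
a=grab('top')['color'][110:260,390:540,::-1]; b=grab('side')['color'][60:210,200:350,::-1]
cv2.imwrite('pics/g1.png',np.hstack([cv2.resize(k,(400,400),interpolation=cv2.INTER_CUBIC) for k in(a,b)]))
```

```text
(no output)
```

View pics/g1.png

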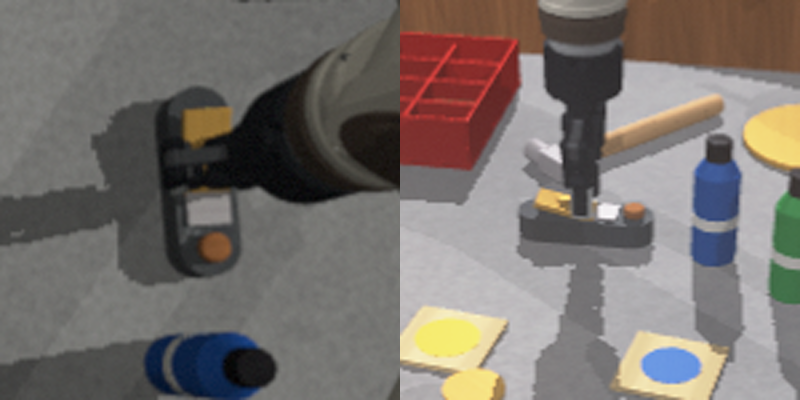

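The fingers sit over the plane's middle at (585,205) in the right half of the crop, but the reading shows no grip. I'll close further to see.

```bash
python3 -m handwheel '[[[0,0,0],[0,0,0],3.5],[[0,0,0],[0,0,0],3.5],[[0,0,0],[0,0,0],3.5]]' 60
python3 - <<'E'
from h import *
im=grab('side');P=cloud(im)
m=(abs(P[:,:,0]-566)<14)&(abs(P[:,:,1]+341)<75)&(P[:,:,2]>-5)&(P[:,:,2]<90)
Q=P[m]
for lo in range(-5,90,8):
    q=Q[(Q[:,2]>=lo)&(Q[:,2]<lo+8)]
    if len(q): print(lo,len(q),np.percentile(q[:,1],[5,50,95]).round(1))
E
```

```text
t: 4.42
ee_pos: [565.8, -340.9, 12.1]
eef_rot: [[-0.999, -0.034, -0.0], [-0.034, 0.999, 0.0], [0.0, 0.0, -1.0]]
force: [-0.3, -0.6, 0.4]
opening: 34.7
gripper_force: 0.0
-5 126 [-321.6 -295.1 -270.9]
3 29 [-322.8 -320.6 -317.8]
11 25 [-325.  -321.  -317.6]
19 42 [-341.8 -322.5 -318.2]
27 18 [-353.3 -325.2 -316.4]
35 19 [-360.5 -315.8 -307.3]
43 25 [-359.1 -313.  -308.7]
51 32 [-361.  -313.  -307.4]
59 24 [-359.8 -312.5 -308. ]
67 10 [-363.4 -334.7 -309. ]
75 11 [-383.3 -295.  -292. ]
83 30 [-364.6 -294.4 -288.8]
```

The fingers are above the plane's body although the TCP reads 12 mm. I'll raise the arm and measure where the fingertips really are.

```bash
python3 -m handwheel '[[[0,0,0],[0,0,0],5],[[0,0,-3],[0,0,0],5],[[0,0,-6],[0,0,0],5],[[0,0,-10],[0,0,0],5],[[0,0,-10],[0,0,0],5],[[0,0,-10],[0,0,0],5]]' 80
python3 - <<'E'
from h import *
s=r.read_state(); p=s['ee_pos'];print(np.round(p,1),s['opening'], np.round(s['joint_pos'],4))
for n in('side','top'):
    im=grab(n);P=cloud(im)
    m=(abs(P[:,:,0]-p[0])<60)&(abs(P[:,:,1]-p[1])<75)&(P[:,:,2]>60)
    Q=P[m]
    for lo in range(60,190,6):
        q=Q[(Q[:,2]>=lo)&(Q[:,2]<lo+6)]
        if len(q)>2: print(n,lo,len(q),'x',np.percentile(q[:,0],[3,50,97]).round(1),'y',np.percentile(q[:,1],[3,50,97]).round(1))
    if n=='side': cv2.imwrite('pics/g2.png',cv2.resize(im['color'][20:170,200:350,::-1],(500,500),interpolation=cv2.INTER_CUBIC))
E
```

```text
t: 5.22
ee_pos: [565.7, -340.9, 111.8]
eef_rot: [[-0.999, -0.034, -0.0], [-0.034, 0.999, 0.0], [0.0, 0.0, -1.0]]
force: [-0.6, 0.4, -0.3]
opening: 49.7
gripper_force: 0.0
[ 565.7 -340.9  111.8] 49.72478421960942 [-0.5423  0.3412  0.2819  1.5117  0.     -0.5763]
side 132 15 x [554.6 559.9 571.4] y [-368.8 -311.1 -308.9]
side 138 22 x [551.6 556.4 572.6] y [-373.1 -312.  -305.4]
side 144 27 x [552.1 561.1 572.5] y [-370.  -307.2 -301.2]
side 150 24 x [551.7 557.8 572.1] y [-367.1 -306.5 -302. ]
side 156 28 x [552.  558.8 571.9] y [-368.8 -306.7 -300. ]
side 162 26 x [553.  559.7 572.2] y [-367.8 -305.9 -300.9]
side 168 22 x [551.7 557.3 569.1] y [-368.7 -304.5 -299.4]
side 174 6 x [549.  551.8 559.3] y [-374.9 -306.2 -300.1]
side 180 27 x [549.4 556.7 570.2] y [-390.7 -287.4 -283.8]
side 186 35 x [549.8 561.2 573.3] y [-367.1 -288.4 -282.7]
top 132 8 x [555.  558.3 560.3] y [-366.8 -366.1 -308. ]
top 138 20 x [553.6 555.7 558.8] y [-370.7 -313.4 -306.2]
top 144 9 x [553.8 556.1 558. ] y [-370.8 -365.8 -308.1]
top 150 11 x [553.7 555.4 556.9] y [-368.4 -310.2 -308.1]
top 156 13 x [553.5 555.2 556.5] y [-370.7 -312.5 -307.9]
top 174 5 x [552.2 552.7 554.8] y [-305.2 -302.1 -301.3]
top 180 41 x [551.3 555.4 570. ] y [-311.4 -301.9 -283.2]
top 186 41 x [551.1 555.7 573.5] y [-307.1 -285.2 -281.2]
```

View pics/g2.png

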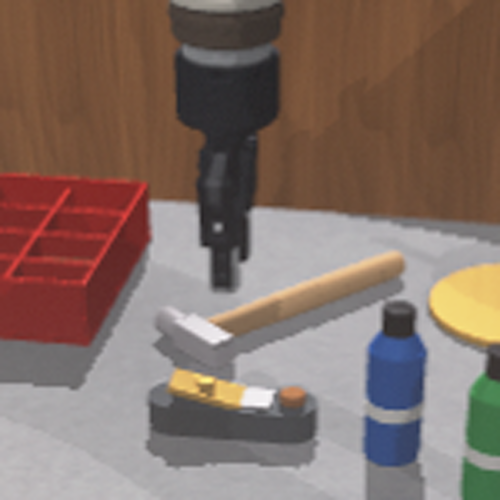

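Range data puts the fingertips at about z=131 with the TCP reading 112, so the true tips are about 22 mm higher than stated. I'll go about 22 mm lower than planned while watching the force.

```bash
python3 -m handwheel '[[[0,0,4],[0,0,0],6.2],[[0,0,8],[0,0,0],6.2],[[0,0,10.5],[0,0,0],6.2],[[0,0,11.5],[0,0,0],6.2],[[0,0,12.1],[0,0,0],6.2],[[0,0,12.1],[0,0,0],6.2]]' 80; python3 -m handwheel '[[[0,0,0],[0,0,0],4],[[0,0,0],[0,0,0],4],[[0,0,0],[0,0,0],4],[[0,0,0],[0,0,0],4],[[0,0,0],[0,0,0],4]]' 80
```

```text
t: 6.08
ee_pos: [566.0, -341.1, -8.4]
eef_rot: [[-0.999, -0.034, 0.0], [-0.034, 0.999, -0.0], [-0.0, -0.0, -1.0]]
force: [-0.2, -0.2, -0.6]
opening: 62.2
gripper_force: 0.0
t: 6.7
ee_pos: [566.5, -341.5, -7.1]
eef_rot: [[-0.999, -0.034, 0.002], [-0.034, 0.999, -0.001], [-0.002, -0.002, -1.0]]
force: [-0.8, 0.4, 5.7]
opening: 41.8
gripper_force: 82.3
```

```bash
python3 -m handwheel '[[[0,0,-2],[0,0,0],4],[[0,0,-5],[0,0,0],4],[[0,0,-9],[0,0,0],4],[[0,0,-9],[0,0,0],4],[[0,0,-9],[0,0,0],4]]' 80; python3 go.py 640.8 128.6 130 186.6;  python3 - <<'E'
from h import *
im=grab('top'); P=cloud(im); im=grab('side'); save(im,'g3.png');P=cloud(im)
m=(abs(P[:,:,0]-566)<80)&(abs(P[:,:,1]+341)<26)&(P[:,:,2]>50)&(P[:,:,2]<140); 
Q=P[m]; print(np.percentile(Q,[1,50,99],axis=0).round(1))
for x in(510,530,605,620):
    q=Q[abs(Q[:,0]-x)<8]; print(x,len(q),np.percentile(q[:,2],[3,97]).round(1) if len(q) else '')
E
```

```text
t: 7.32
ee_pos: [565.5, -340.7, 80.4]
eef_rot: [[-0.999, -0.034, -0.001], [-0.034, 0.999, 0.001], [0.001, 0.001, -1.0]]
force: [0.4, 0.1, -5.0]
opening: 41.8
gripper_force: 82.3
shift cm [-9.12 46.65 -4.94] turn [ 0.04 -0.05 -4.65] at [ 565.5 -340.7   80.4] yaw -178.05 t 7.33 op 41.8 F [ 0.4  0.1 -5. ] g 82.3 j6 -0.58
[[ 493.1 -362.5   86. ]
 [ 553.7 -323.3  110.1]
 [ 627.7 -315.6  133.2]]
510 119 [ 86.8 122.7]
530 97 [ 88.2 116.1]
605 116 [ 88.6 127.8]
620 80 [ 87.3 113.1]
```

```bash
python3 -m handwheel '[[[-0.3,1.5,-2],[0,0,0],4],[[-1,5,-4],[0,0,-1],4],[[-2,10,-5],[0,0,-2],4],[[-3,15.5,-5],[0,0,-3],4],[[-4.1,21,-5],[0,0,-4],4],[[-5.2,26.5,-5],[0,0,-4.65],4],[[-6.3,32,-5],[0,0,-4.65],4],[[-7.3,37.5,-5],[0,0,-4.65],4],[[-8.3,42.5,-5],[0,0,-4.65],4],[[-8.9,45.5,-5],[0,0,-4.65],4]]'; python3 go.py 640.8 128.6 30 186.6
```

```text
t: 8.68
ee_pos: [638.8, 120.3, 131.9]
eef_rot: [[-0.993, -0.117, 0.0], [-0.117, 0.993, 0.001], [-0.0, 0.001, -1.0]]
force: [0.2, -0.2, -4.5]
opening: 41.4
gripper_force: 82.3
shift cm [-0.29  0.79 10.19] turn [0.03 0.01 0.13] at [638.8 120.3 131.9] yaw -173.27 t 8.68 op 41.4 F [ 0.2 -0.2 -4.5] g 82.3 j6 0.07
```

```bash
python3 -m handwheel '[[[-0.2,0.5,2],[0,0,0.1],4],[[-0.2,0.6,6],[0,0,0.1],4],[[-0.2,0.6,9.5],[0,0,0.1],4],[[-0.2,0.6,11.5],[0,0,0.1],4],[[-0.2,0.6,12],[0,0,0.1],4],[[-0.2,0.6,12],[0,0,0.1],4]]'; python3 go.py 640.8 128.6 0 186.6
```

```text
t: 9.43
ee_pos: [641.0, 122.9, 12.1]
eef_rot: [[-0.994, -0.113, 0.001], [-0.113, 0.994, 0.0], [-0.001, 0.0, -1.0]]
force: [-0.0, 0.0, -3.1]
opening: 41.7
gripper_force: 82.3
shift cm [-0.04  0.56  1.21] turn [ 0.01  0.06 -0.12] at [641.  122.9  12.1] yaw -173.52 t 9.43 op 41.7 F [-0.   0.  -3.1] g 82.3 j6 0.08
```

```bash
python3 -m handwheel '[[[-0.05,0.55,0],[0,0,-0.1],4],[[-0.05,0.55,0.5],[0,0,-0.1],4],[[-0.05,0.55,0.9],[0,0,-0.1],4],[[-0.05,0.55,1.2],[0,0,-0.1],4],[[-0.05,0.55,1.3],[0,0,-0.1],4],[[-0.05,0.55,1.3],[0,0,-0.1],4]]'; python3 go.py 640.8 128.6 -1.5 186.6
```

```text
t: 10.18
ee_pos: [640.3, 128.5, -1.1]
eef_rot: [[-0.993, -0.115, 0.0], [-0.115, 0.993, 0.0], [-0.0, 0.0, -1.0]]
force: [-5.6, -0.9, 4.3]
opening: 41.9
gripper_force: 83.3
shift cm [-0.05  0.    0.04] turn [ 0.    0.01 -0.  ] at [640.3 128.5  -1.1] yaw -173.4 t 10.18 op 41.9 F [-5.6 -0.9  4.3] g 83.3 j6 0.08
```

Run:
```python
from h import *
im=grab('side'); cv2.imwrite('pics/g4.png',cv2.resize(im['color'][190:300,110:270,::-1],(800,550),interpolation=cv2.INTER_CUBIC))
```

```text
(no output)
```

View pics/g4.png

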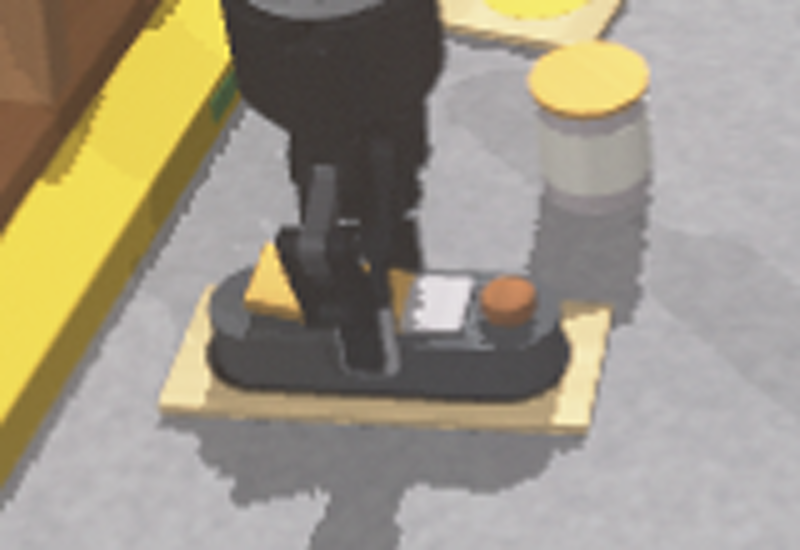

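The plane is on its board, pressing lightly, well clear of the tin. Release, retreat toward the sander and measure.

```bash
python3 -m handwheel '[[[0,0,-0.1],[0,0,0],6.2],[[0,0,-0.1],[0,0,0],6.2],[[0,0,-0.1],[0,0,0],6.2],[[0,0,-3],[0,0,0],6.2],[[0,0,-8],[0,0,0],6.2],[[0,0,-14],[0,0,0],6.5],[[5,4,-17],[0,0,0],7],[[9,10,-17],[0,0,0],8],[[13,15,-17],[0,0,0],8],[[18,20,-17],[0,0,0],8]]'; python3 go.py 437.5 338.8 70 191
cat > chk.py <<'E'
from m import *
im=grab('top'); P=cloud(im); Z=P[:,:,2]
import sys
for a in sys.argv[1:]:
    x,y,rad,lo,hi=map(float,a.split(','))
    m=(np.hypot(P[:,:,0]-x,P[:,:,1]-y)<rad)&(Z>lo)&(Z<hi)
    n,l,st,_=cv2.connectedComponentsWithStats(m.astype(np.uint8)); m=l==1+np.argmax(st[1:,4])
    Q=P[m][:,:2].astype(np.float32); (cx,cy),(w,h),an=cv2.minAreaRect(Q); ev=np.linalg.svd(Q-Q.mean(0),full_matrices=0)[2][0]
    print(np.round([cx,cy,w,h,an,np.degrees(np.arctan2(ev[1],ev[0]))%180],1),len(Q), 'z',np.percentile(P[m][:,2],[50,98]).round(1))
E
python3 chk.py 640.8,128.6,90,16,70
```

```text
t: 11.48
ee_pos: [457.7, 290.9, 168.2]
eef_rot: [[-0.993, -0.115, 0.001], [-0.115, 0.993, 0.001], [-0.001, 0.0, -1.0]]
force: [-0.2, 0.8, 0.4]
opening: 79.9
gripper_force: 0.0
shift cm [1.46 4.98 9.83] turn [ 0.02  0.04 -4.41] at [457.7 290.9 168.2] yaw -173.41 t 11.47 op 79.9 F [-0.2  0.8  0.4] g 0.0 j6 0.45
[640.2 128.6 139.2  44.5   6.2   6.1] 1468 z [33.8 47.8]
```

```bash
python3 -m handwheel '[[[1,3,2],[0,0,-2],8],[[1.4,4.9,6],[0,0,-4.4],8],[[1.4,4.9,9.8],[0,0,-4.4],8],[[1.4,4.9,9.8],[0,0,-4.4],8],[[1.4,4.9,9.8],[0,0,-4.4],8]]'; python3 go.py 437.5 338.8 -8 191
```

```text
t: 12.15
ee_pos: [440.0, 336.9, 71.8]
eef_rot: [[-0.982, -0.19, 0.001], [-0.19, 0.982, 0.001], [-0.001, 0.001, -1.0]]
force: [1.1, -0.3, 0.5]
opening: 80.1
gripper_force: 0.0
shift cm [0.22 0.23 7.98] turn [ 0.04  0.08 -0.03] at [440.  336.9  71.8] yaw -169.03 t 12.15 op 80.1 F [ 1.1 -0.3  0.5] g 0.0 j6 0.46
```

```bash
python3 -m handwheel '[[[0.2,0.2,3],[0,0,0],7.8],[[0.2,0.2,6],[0,0,0],7.6],[[0.2,0.2,7.5],[0,0,0],7.5],[[0.2,0.2,7.9],[0,0,0],7.5],[[0.2,0.2,7.9],[0,0,0],7.5],[[0.2,0.2,7.9],[0,0,0],5],[[0.2,0.2,7.9],[0,0,0],5],[[0.2,0.2,7.9],[0,0,0],5],[[0.2,0.2,7.9],[0,0,0],5]]' 40; python3 -m handwheel '[[[0,0,0],[0,0,0],5],[[0,0,-2],[0,0,0],5],[[0,0,-5],[0,0,0],5],[[0,0,-7],[0,0,0],5],[[0,0,-7],[0,0,0],5]]' 40;python3 go.py 583 330.6 62 191.8
```

```text
t: 13.28
ee_pos: [437.7, 338.8, -7.5]
eef_rot: [[-0.982, -0.191, 0.002], [-0.191, 0.982, 0.001], [-0.002, 0.001, -1.0]]
force: [-0.0, -0.5, 6.4]
opening: 55.4
gripper_force: 43.6
t: 13.9
ee_pos: [437.9, 338.9, 62.7]
eef_rot: [[-0.982, -0.191, 0.002], [-0.191, 0.982, 0.002], [-0.003, 0.001, -1.0]]
force: [0.3, -0.1, -2.1]
opening: 55.1
gripper_force: 43.0
shift cm [-14.09  -3.59   0.11] turn [ 0.08  0.15 -0.8 ] at [437.9 338.9  62.7] yaw -169.0 t 13.9 op 55.1 F [ 0.3 -0.1 -2.1] g 43.0 j6 0.47
```

```bash
python3 -m handwheel '[[[-2,-0.5,0],[0,0,0],5],[[-5,-1.2,0],[0,0,-0.8],5],[[-9,-2.2,0],[0,0,-0.8],5],[[-12,-3,0],[0,0,-0.8],5],[[-14,-3.6,0],[0,0,-0.8],5],[[-14.1,-3.6,2],[0,0,-0.8],5],[[-14.1,-3.6,4.5],[0,0,-0.8],5],[[-14.1,-3.6,4.8],[0,0,-0.8],5],[[-14.1,-3.6,4.8],[0,0,-0.8],5]]'; python3 go.py 583 330.6 -1.5 191.7
```

```text
t: 15.02
ee_pos: [581.5, 329.9, 12.7]
eef_rot: [[-0.979, -0.205, -0.001], [-0.205, 0.979, -0.0], [0.001, -0.0, -1.0]]
force: [0.3, -0.0, -2.1]
opening: 55.4
gripper_force: 42.9
shift cm [-0.17  0.04  1.42] turn [-0.01 -0.06  0.12] at [581.5 329.9  12.7] yaw -168.18 t 15.03 op 55.4 F [ 0.3 -0.  -2.1] g 42.9 j6 0.31
```

```bash
python3 -m handwheel '[[[-0.15,0.05,0.4],[0,0,0.1],5],[[-0.15,0.05,0.8],[0,0,0.1],5],[[-0.15,0.05,1.1],[0,0,0.1],5],[[-0.15,0.05,1.3],[0,0,0.1],5],[[-0.15,0.05,1.4],[0,0,0.1],5],[[-0.15,0.05,1.4],[0,0,0.1],5]]'; python3 go.py 583 330.6 -1.5 191.7
```

```text
t: 15.78
ee_pos: [583.7, 330.6, -0.9]
eef_rot: [[-0.979, -0.203, -0.0], [-0.203, 0.979, -0.0], [0.0, -0.0, -1.0]]
force: [-0.3, -0.1, -1.6]
opening: 55.2
gripper_force: 42.9
shift cm [0.07 0.01 0.06] turn [-0. -0. -0.] at [583.7 330.6  -0.9] yaw -168.3 t 15.78 op 55.2 F [-0.3 -0.1 -1.6] g 42.9 j6 0.31
```

Nearly in contact; a millimetre more, then release.

```bash
python3 -m handwheel '[[[0.05,0,0.1],[0,0,0],5],[[0.05,0,0.15],[0,0,0],5],[[0.05,0,0.15],[0,0,0],5]]'; python3 -m handwheel '[[[0,0,0],[0,0,0],7.5],[[0,0,0],[0,0,0],7.5],[[0,0,0],[0,0,0],7.5],[[0,0,-3],[0,0,0],7.5],[[0,0,-8],[0,0,0],7.5],[[0,0,-14],[0,0,0],7.5],[[4,-4,-17],[0,0,0],7.5],[[8,-9,-18],[0,0,0],7.5],[[11,-14,-18],[0,0,0],7.5],[[14,-18,-18],[0,0,0],7.5]]'; python3 go.py 436.5 128.5 130 180; python3 chk.py 583,330.6,70,29,55
```

```text
t: 16.15
ee_pos: [583.5, 330.6, -1.4]
eef_rot: [[-0.979, -0.203, 0.001], [-0.203, 0.979, 0.001], [-0.001, 0.0, -1.0]]
force: [-1.2, -2.3, 5.9]
opening: 55.4
gripper_force: 43.7
t: 17.4
ee_pos: [481.7, 124.1, 178.0]
eef_rot: [[-0.979, -0.202, 0.001], [-0.202, 0.979, 0.0], [-0.001, -0.0, -1.0]]
force: [0.3, -0.9, 0.8]
opening: 74.9
gripper_force: 0.0
shift cm [4.35 1.35 4.79] turn [-0.    0.06 11.68] at [481.7 124.1 178. ] yaw -168.32 t 17.4 op 74.9 F [ 0.3 -0.9  0.8] g 0.0 j6 0.05Traceback (most recent call last):
  File "chk.py", line 7, in <module>
    n,l,st,_=cv2.connectedComponentsWithStats(m.astype(np.uint8)); m=l==1+np.argmax(st[1:,4])
                                                                          ~~~~~~~~~^^^^^^^^^^
    return _wrapfunc(a, 'argmax', axis=axis, out=out, **kwds)
    return bound(*args, **kwds)
ValueError: attempt to get argmax of an empty sequence
```

Run:
```python
from h import *
a=grab('top');b=grab('side')
cv2.imwrite('pics/g5.png',np.hstack([cv2.resize(k['color'][:,:,::-1],(400,300),interpolation=cv2.INTER_AREA) for k in(a,b)]))
```

```text
(no output)
```

View pics/g5.png

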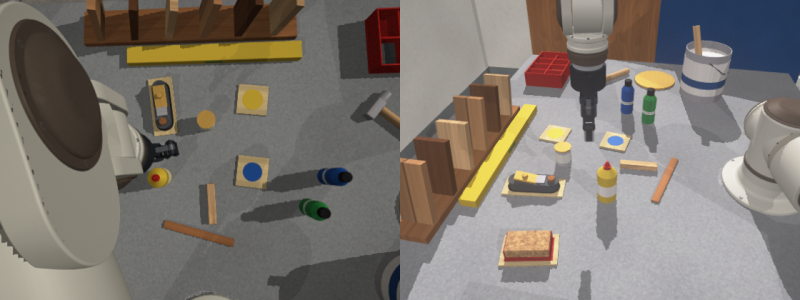

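The sander sits on its board at (528,247) in the composite; the arm merely hides it from the top camera. Now the glue bottle.

```bash
python3 -m handwheel '[[[2,0.7,0],[0,0,5],7.5],[[4,1.3,0],[0,0,11.7],7.5],[[4.35,1.35,2],[0,0,11.7],7.5],[[4.35,1.35,3],[0,0,11.7],7.5],[[4.35,1.35,3],[0,0,11.7],7.5],[[4.35,1.35,3],[0,0,11.7],7.5]]'; python3 go.py 436.5 128.5 36 180
```

```text
t: 18.3
ee_pos: [437.7, 130.5, 148.0]
eef_rot: [[-1.0, -0.0, 0.0], [-0.0, 1.0, 0.0], [-0.0, 0.0, -1.0]]
force: [1.0, -0.2, -0.2]
opening: 75.2
gripper_force: 0.0
shift cm [ 0.12 -0.2  11.2 ] turn [0.01 0.02 0.01] at [437.7 130.5 148. ] yaw -179.99 t 18.3 op 75.2 F [ 1.  -0.2 -0.2] g 0.0 j6 0.29
```

```bash
python3 -m handwheel '[[[0.1,-0.2,1],[0,0,0],7.5],[[0.1,-0.2,4],[0,0,0],7.5],[[0.1,-0.2,7],[0,0,0],7.5],[[0.1,-0.2,9.5],[0,0,0],7.5],[[0.1,-0.2,11],[0,0,0],7.5],[[0.1,-0.2,11.2],[0,0,0],7.5],[[0.1,-0.2,11.2],[0,0,0],7.5]]'; python3 -m handwheel '[[[0,0,0],[0,0,0],4.5],[[0,0,0],[0,0,0],4.5],[[0,0,0],[0,0,0],4.5],[[0,0,0],[0,0,0],4.5]]' 50; python3 go.py 436.5 128.5 36 180
python3 - <<'E'
from h import *
im=grab('side'); cv2.imwrite('pics/g6.png',cv2.resize(im['color'][150:310,220:370,::-1],(500,530),interpolation=cv2.INTER_CUBIC))
E
```

```text
t: 19.18
ee_pos: [436.7, 128.4, 36.4]
eef_rot: [[-1.0, 0.0, 0.001], [0.0, 1.0, 0.0], [-0.001, 0.0, -1.0]]
force: [0.8, 0.2, 0.2]
opening: 74.8
gripper_force: 0.0
t: 19.68
ee_pos: [436.9, 128.4, 36.8]
eef_rot: [[-1.0, 0.0, 0.002], [0.0, 1.0, 0.0], [-0.002, 0.0, -1.0]]
force: [-1.5, -0.9, 5.8]
opening: 51.0
gripper_force: 51.7
shift cm [0.04 0.01 0.08] turn [ 0.02  0.1  -0.  ] at [436.9 128.4  36.8] yaw 180.0 t 19.68 op 51.0 F [-1.5 -0.9  5.8] g 51.7 j6 0.29
```

View pics/g6.png

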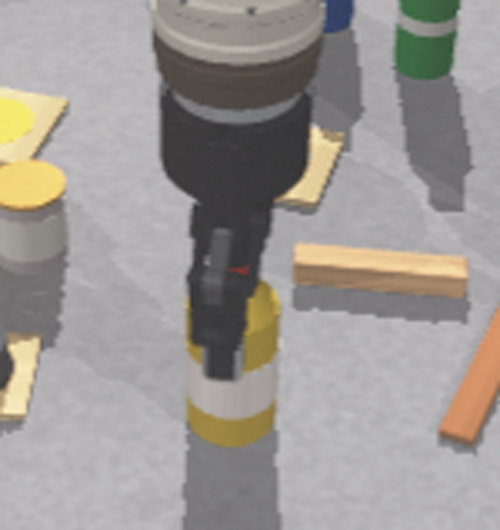

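```bash
python3 -m handwheel '[[[0,0,-2],[0,0,0],4.5],[[0,0,-5],[0,0,0],4.5],[[0,0,-9],[0,0,0],4.5],[[0,0,-12],[0,0,0],4.5],[[0,0,-12],[0,0,0],4.5],[[0,0,-12],[0,0,0],4.5]]'; python3 go.py 652.4 -129.3 156 180
python3 - <<'E'
from h import *
im=grab('side');P=cloud(im);H=cv2.cvtColor(im['color'],cv2.COLOR_RGB2HSV)
m=(np.hypot(P[:,:,0]-436,P[:,:,1]-128)<40)&(P[:,:,2]>90)&(H[:,:,0]>15)&(H[:,:,0]<35)&(H[:,:,1]>120)
Q=P[m];print(len(Q),np.percentile(Q,[1,50,99],axis=0).round(1))
for lo in range(100,260,12):
    q=Q[(Q[:,2]>lo)&(Q[:,2]<=lo+12)]
    if len(q)>5: print(lo,len(q),np.percentile(q[:,0],[5,95]).round(1))
E
```

```text
t: 20.48
ee_pos: [435.9, 128.2, 154.5]
eef_rot: [[-1.0, 0.0, -0.001], [0.0, 1.0, -0.0], [0.001, -0.0, -1.0]]
force: [-0.1, 1.1, -3.2]
opening: 50.6
gripper_force: 52.6
shift cm [-21.65 -25.75  -0.17] turn [-0.02 -0.07 -0.  ] at [435.9 128.2 154.5] yaw 180.0 t 20.48 op 50.6 F [-0.1  1.1 -3.2] g 52.6 j6 0.29
549 [[409.1 123.6 119.7]
 [420.9 146.9 182.9]
 [456.1 157.7 227.5]]
112 49 [414.8 452.6]
124 138 [410.2 453.3]
136 59 [410.3 446.9]
172 37 [411.3 455.1]
184 76 [410.  455.2]
196 84 [409.5 456.4]
208 94 [411.6 423. ]
220 8 [421.  423.3]
```

```bash
python3 -m handwheel '[[[-1,-1.2,0],[0,0,0],4.5],[[-3.5,-4.2,0],[0,0,0],4.5],[[-6.5,-7.8,0],[0,0,0],4.5],[[-9.5,-11.4,0],[0,0,0],4.5],[[-12.5,-15,0],[0,0,0],4.5],[[-15.5,-18.5,0],[0,0,0],4.5],[[-18.5,-22,0],[0,0,0],4.5],[[-20.5,-24.4,0],[0,0,0],4.5],[[-21.6,-25.7,0],[0,0,0],4.5],[[-21.6,-25.7,0],[0,0,0],4.5]]'; python3 go.py 652.4 -129.3 52 180
```

```text
t: 21.78
ee_pos: [652.3, -130.5, 153.6]
eef_rot: [[-1.0, 0.002, -0.002], [0.002, 1.0, 0.0], [0.002, 0.0, -1.0]]
force: [-0.5, -0.5, -2.7]
opening: 51.1
gripper_force: 52.8
shift cm [-0.03  0.12 10.16] turn [ 0.02 -0.14 -0.1 ] at [ 652.3 -130.5  153.6] yaw 179.9 t 21.77 op 51.1 F [-0.5 -0.5 -2.7] g 52.8 j6 -0.2
```

```bash
python3 -m handwheel '[[[0,0.1,2],[0,0,0],4.5],[[0,0.1,5],[0,0,0],4.5],[[0,0.1,8],[0,0,0],4.5],[[0,0.1,10],[0,0,0],4.5],[[0,0.1,10.5],[0,0,0],4.5],[[0,0.1,10.5],[0,0,0],4.5],[[0,0.1,10.5],[0,0,0],4.5]]'; python3 go.py 652.4 -129.3 42 180
```

```text
t: 22.65
ee_pos: [652.8, -127.8, 51.9]
eef_rot: [[-1.0, -0.0, 0.002], [-0.0, 1.0, -0.0], [-0.002, -0.0, -1.0]]
force: [-0.3, 0.0, -2.3]
opening: 50.9
gripper_force: 52.8
shift cm [ 0.04 -0.15  0.99] turn [-0.02  0.09  0.  ] at [ 652.8 -127.8   51.9] yaw -180.0 t 22.65 op 50.9 F [-0.3  0.  -2.3] g 52.8 j6 -0.19
```

```bash
python3 -m handwheel '[[[0,-0.15,0.3],[0,0,0],4.5],[[0,-0.15,0.6],[0,0,0],4.5],[[0,-0.15,0.8],[0,0,0],4.5],[[0,-0.15,0.95],[0,0,0],4.5],[[0,-0.15,0.95],[0,0,0],4.5]]'; python3 go.py 652.4 -129.3 42 180
```

```text
t: 23.28
ee_pos: [652.5, -129.3, 42.9]
eef_rot: [[-1.0, 0.0, 0.002], [0.0, 1.0, -0.0], [-0.002, -0.0, -1.0]]
force: [-4.4, 0.0, 9.0]
opening: 50.7
gripper_force: 53.8
shift cm [0.01 0.   0.09] turn [-0.02  0.09 -0.  ] at [ 652.5 -129.3   42.9] yaw 180.0 t 23.27 op 50.7 F [-4.4  0.   9. ] g 53.8 j6 -0.2
```

```bash
python3 -m handwheel '[[[0,0,-0.05],[0,0,0],5.5],[[0,0,-0.05],[0,0,0],6.5],[[0,0,-0.05],[0,0,0],7.5],[[0,0,-0.05],[0,0,0],7.5],[[0,0,-3],[0,0,0],7.5],[[0,0,-7],[0,0,0],7.5],[[0,0,-11],[0,0,0],7.5],[[1,-1,-12],[0,0,0],7.5],[[5,-4,-12],[0,0,0],7.5],[[10,-8,-12],[0,0,0],7.5]]'; python3 go.py 432.2 -322 165 180; python3 chk.py 652.4,-129.3,45,110,150 583,330.6,70,29,55 640,128,90,16,70 589,2.5,40,48,70
```

```text
t: 24.52
ee_pos: [552.1, -208.7, 159.7]
eef_rot: [[-1.0, -0.001, -0.001], [-0.001, 1.0, 0.0], [0.001, 0.0, -1.0]]
force: [0.0, -0.9, -0.3]
opening: 75.4
gripper_force: 0.0
shift cm [ 12.01 -11.31  -0.51] turn [ 0.02 -0.07  0.08] at [ 552.1 -208.7  159.7] yaw -179.92 t 24.52 op 75.4 F [ 0.  -0.9 -0.3] g 0.0 j6 -0.36
[ 651.1 -129.4   19.8   18.2   83.8   61.2] 111 z [118. 131.]
[584.5 329.7 104.   57.2  11.5  11.3] 1478 z [39.  41.7]
[640.3 128.9 139.1  44.4   6.5   6.1] 1469 z [33.7 47.4]
[589.1   2.3  47.9  48.8  88.8   6.1] 531 z [56.1 58.6]
```

```bash
python3 -m handwheel '[[[5,-4.7,0],[0,0,0],7.2],[[9,-8.5,0],[0,0,0],7.2],[[12,-11.3,0],[0,0,0],7.2],[[12,-11.3,0],[0,0,0],7.2],[[12,-11.3,0],[0,0,0],7.2],[[12,-11.3,0],[0,0,0],7.2]]'; python3 go.py 432.2 -322 40 180
```

```text
t: 25.32
ee_pos: [433.9, -320.6, 160.7]
eef_rot: [[-1.0, -0.001, -0.0], [-0.001, 1.0, 0.0], [0.0, 0.0, -1.0]]
force: [-0.0, 0.2, -0.5]
opening: 72.2
gripper_force: 0.0
shift cm [ 0.17 -0.15 12.07] turn [ 0.02 -0.02  0.06] at [ 433.9 -320.6  160.7] yaw -179.94 t 25.32 op 72.2 F [-0.   0.2 -0.5] g 0.0 j6 -0.64
```

```bash
python3 -m handwheel '[[[0.15,-0.15,2],[0,0,0],7.2],[[0.15,-0.15,5],[0,0,0],7.2],[[0.15,-0.15,8],[0,0,0],7.2],[[0.15,-0.15,10.5],[0,0,0],7.2],[[0.15,-0.15,12],[0,0,0],7.2],[[0.15,-0.15,12.1],[0,0,0],7.2],[[0.15,-0.15,12.1],[0,0,0],7.2]]'; python3 -m handwheel '[[[0,0,0],[0,0,0],4],[[0,0,0],[0,0,0],4],[[0,0,0],[0,0,0],4],[[0,0,0],[0,0,0],4],[[0,0,0],[0,0,0],4]]' 50; python3 go.py 432.2 -322 40 180
```

```text
t: 26.2
ee_pos: [432.5, -322.9, 41.0]
eef_rot: [[-1.0, -0.0, 0.001], [-0.0, 1.0, -0.001], [-0.001, -0.001, -1.0]]
force: [-0.3, -0.4, 0.2]
opening: 72.3
gripper_force: 0.0
t: 26.82
ee_pos: [432.4, -323.2, 41.3]
eef_rot: [[-1.0, 0.0, 0.002], [0.0, 1.0, -0.001], [-0.002, -0.001, -1.0]]
force: [-0.3, 0.4, 5.7]
opening: 44.4
gripper_force: 51.0
shift cm [0.02 0.12 0.13] turn [-0.06  0.09 -0.01] at [ 432.4 -323.2   41.3] yaw 179.99 t 26.82 op 44.4 F [-0.3  0.4  5.7] g 51.0 j6 -0.64
```

```bash
python3 -m handwheel '[[[0,0,-2],[0,0,0],4],[[0,0,-5],[0,0,0],4],[[0,0,-8],[0,0,0],4],[[-0.2,2,-8],[0,0,0],4],[[-0.5,6,-8],[0,0,0],4],[[-0.8,10.5,-8],[0,0,0],4],[[-1.1,15,-8],[0,0,0],4],[[-1.4,18.5,-8],[0,0,0],4],[[-1.4,20,-8],[0,0,0],4],[[-1.4,20,-8],[0,0,0],4]]'; python3 -m handwheel '[[[0,0,2],[0,0,0],4],[[0,0,4.5],[0,0,0],4],[[0,0,6.5],[0,0,0],4],[[0,0,6.5],[0,0,0],4],[[0,0,6.5],[0,0,0],4]]'; python3 go.py 446.9 -122.8 46.5 180
```

```text
t: 28.08
ee_pos: [445.6, -121.9, 119.4]
eef_rot: [[-1.0, -0.002, -0.001], [-0.002, 1.0, 0.0], [0.001, 0.0, -1.0]]
force: [-1.1, -0.6, -2.7]
opening: 45.2
gripper_force: 51.9
t: 28.7
ee_pos: [446.2, -123.4, 55.8]
eef_rot: [[-1.0, 0.001, 0.0], [0.001, 1.0, -0.0], [-0.0, -0.0, -1.0]]
force: [-0.6, -0.8, -2.4]
opening: 44.6
gripper_force: 51.8
shift cm [-0.07  0.06  0.93] turn [-0.02  0.03 -0.05] at [ 446.2 -123.4   55.8] yaw 179.95 t 28.7 op 44.6 F [-0.6 -0.8 -2.4] g 51.8 j6 -0.27
```

```bash
python3 -m handwheel '[[[-0.05,0.08,0.3],[0,0,0],4],[[-0.05,0.08,0.6],[0,0,0],4],[[-0.05,0.08,0.8],[0,0,0],4],[[-0.05,0.08,0.88],[0,0,0],4],[[-0.05,0.08,0.88],[0,0,0],4]]'; python3 go.py 446.9 -122.8 46.5 180
```

```text
t: 29.32
ee_pos: [446.7, -122.0, 47.3]
eef_rot: [[-1.0, -0.0, 0.001], [-0.0, 1.0, -0.0], [-0.001, -0.0, -1.0]]
force: [-1.7, 0.9, 5.8]
opening: 45.1
gripper_force: 52.7
shift cm [-0.02 -0.08  0.08] turn [-0.01  0.06  0.01] at [ 446.7 -122.    47.3] yaw -179.99 t 29.32 op 45.1 F [-1.7  0.9  5.8] g 52.7 j6 -0.27
```

In contact. Release, rise, and move away to clear the view.

```bash
python3 -m handwheel '[[[0,0,-0.05],[0,0,0],5],[[0,0,-0.05],[0,0,0],6],[[0,0,-0.05],[0,0,0],7],[[0,0,-0.05],[0,0,0],7],[[0,0,-3],[0,0,0],7],[[0,0,-7],[0,0,0],7],[[0,0,-11],[0,0,0],7],[[0,-1,-13],[0,0,0],7],[[2,-6,-13],[0,0,0],7],[[4,-12,-13],[0,0,0],7]]'; python3 -m handwheel '[[[2,-6,0],[0,0,0],7],[[4,-12,0],[0,0,0],7],[[6,-18,0],[0,0,0],7],[[6,-18,0],[0,0,0],7],[[6,-18,0],[0,0,0],7]]'; python3 chk.py 446.8,-122,45,110,150 652.4,-129.3,45,110,150 583,330.6,70,29,55 640,128,90,16,70 589,2.5,40,48,70
python3 - <<'E'
from h import *
a=grab('top');b=grab('side')
cv2.imwrite('pics/g7.png',np.hstack([cv2.resize(k['color'][:,:,::-1],(400,300),interpolation=cv2.INTER_AREA) for k in(a,b)]))
c=[cv2.resize(k['color'][y-35:y+35,x-35:x+35,::-1],(266,266),interpolation=cv2.INTER_CUBIC) for k,x,y in((a,132,178),(a,227,148),(a,354,135),(a,354,236),(b,218,175),(b,302,180))]
cv2.imwrite('pics/g8.png',np.vstack([np.hstack(c[:3]),np.hstack(c[3:])]))
P=cloud(b)
for x,y in((446.8,-122.2),(652.4,-129.3)):
  for lo,hi in((20,50),(50,85)):
    m=(np.hypot(P[:,:,0]-x,P[:,:,1]-y)<40)&(P[:,:,2]>lo)&(P[:,:,2]<hi); Q=P[m][:,:2]
    q=np.linalg.lstsq(np.c_[2*Q,np.ones(len(Q))],(Q**2).sum(1),rcond=None)[0]; print('side circ',lo,q[:2].round(1))
E
```

```text
t: 30.58
ee_pos: [406.6, -242.1, 176.8]
eef_rot: [[-1.0, -0.002, 0.001], [-0.002, 1.0, -0.001], [-0.001, -0.001, -1.0]]
force: [2.4, -0.0, -0.7]
opening: 70.0
gripper_force: 0.0
t: 31.2
ee_pos: [346.5, -421.1, 176.0]
eef_rot: [[-1.0, 0.001, -0.0], [0.001, 1.0, 0.001], [0.0, 0.001, -1.0]]
force: [0.6, -0.0, 0.7]
opening: 70.3
gripper_force: 0.0
[ 446.2 -119.5   27.1   29.1   89.1    2.5] 250 z [132.6 135.2]
[ 650.9 -129.    20.6   18.8   39.2   65. ] 115 z [117.7 131.5]
[584.4 329.9 103.8  56.9  11.6  11.4] 1486 z [38.9 41.9]
[640.2 128.8 139.3  44.3   6.6   6.3] 1474 z [33.8 47.3]
[589.4   2.3  47.9  49.3  89.5   9.9] 529 z [56.2 58.7]
side circ 20 [ 443.9 -121.3]
side circ 50 [ 443.8 -120.8]
side circ 20 [ 649.  -128.5]
side circ 50 [ 649.4 -128.8]
```

View pics/g7.png

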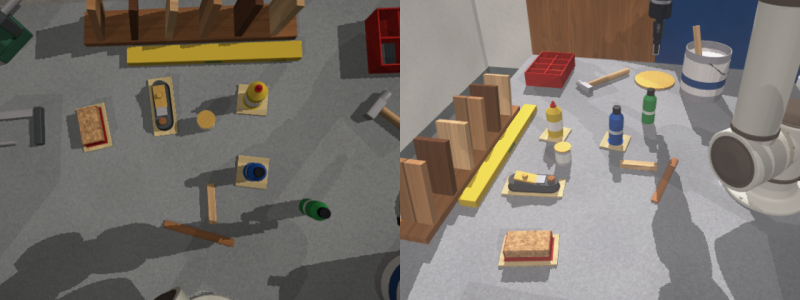

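View pics/g8.png

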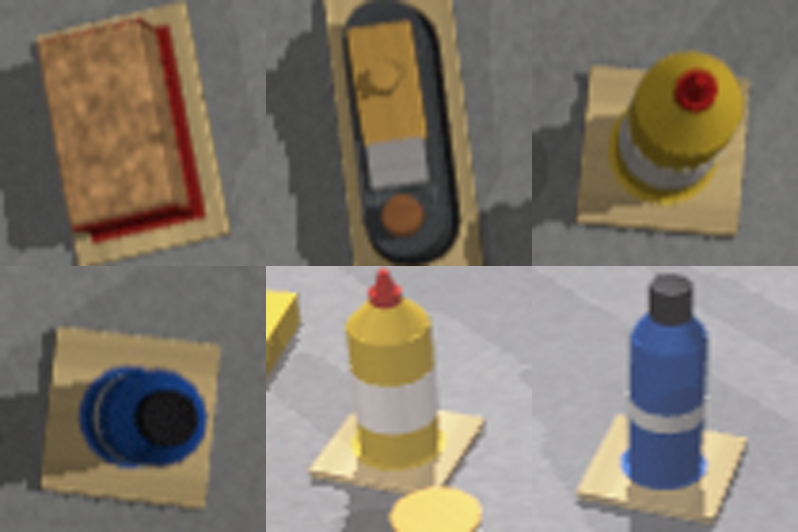

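The pictures show all four objects upright on their own boards: sander (132,178), plane (227,148), glue (354,135), oil (354,236). Each is within about 1.5 mm of its shape's centre. The tin and the green bottle have not moved, and the gripper is well clear.

```bash
python3 -c "
from rig import r
print(r.finish_job())"
```

```text
the job is handed in; nothing more can be done
None
```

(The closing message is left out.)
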